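Set the tablet dispenser's cap and shut its cover

TASK

On the tablet dispenser in the lime-green caddy, turn the round cap by its bar until its cut-out window lies squarely over the compartment marked by the tab on the rim. Then flip the clear cover down, press it fully shut so that it catches, tug it up by its knob to check that the catch holds (press it again if it gives), and leave it shut. Leave the other things where they are.

Things in the scene. Friction and masses are not known exactly. Their poses are not given: they have to be found in the camera images.
- dispenser: Grey tablet dispenser, 110 mm wide (y), 115 mm deep, fixed on the caddy's ledge. Origin: centre of underside, 50 mm above the counter; x level to its back, y left, z up. Its square face (116 x 110 mm) slopes up to the back at 0.42 rad (24 deg), looking up at the robot: upward normal (-0.408, 0, 0.913) in the dispenser's axes. The cap's axis meets the face 55 mm above the origin.
- cap: Round white cap, 76 mm in diameter, with a grip bar across its middle and one window. Origin: where its axis meets the sloping face; top surface 12 mm above the face. z: its axis, out of the face; x: along the bar, to the window. Turns endlessly both ways with about 0.06 N m of friction and stays where left. The job needs a quarter to half a turn, either way.
- cap_bar (a point): Centre of the cap's grip bar, on the cap's axis, 20 mm above the sloping face, 8 mm above the cap's top surface. Bar: 34 mm long (own x), 10 mm thick (own y), 16 mm tall (own z), standing on the cap. Same axes as the cap.
- cap_window (a point): Middle of the cap's only opening, a wedge-shaped cut-out about 19 mm wide, 27 mm from the cap's axis, at the height of the cap's top surface. Same axes as the cap.
- marked_compartment (a point): Above the middle of the marked compartment, 27 mm from the cap's axis, level with the cap's top: cap_window must come here. Under the cap is a black tray (82 mm diameter, does not turn) with six equal compartments; the marked one has a black tab, 10 mm wide, standing out 9 mm from the rim, level with the cap's top. Own x: from the cap's axis to the tab; z: the cap's axis.
- cover (a joint): Angle of the clear flip cover, rad: 0 shut, 2.05 open (as at the start, upright behind the cap). Stays open by its weight down to about 1.65; swung below that, towards the robot, it falls softly (2 s) onto its catch and rests ajar near 0.12. About 10 N on the knob snaps it home to 0. Caught, a light pull lifts it 0.02, where the catch holds to about 17 N; not caught, it lifts freely.
- cover_hinge (a point): Middle of the cover's hinge line, at the face's upper back edge, 56 mm uphill of the cap's axis and 4 mm above the face. Shut, cover_knob is 96 mm downhill of it and 47 mm out along the face's normal. Cover: 111 mm long from the hinge, 106 mm wide, 31 mm deep. Axes as cover_knob's.
- caddy: Lime-green caddy: ledge 165 mm deep, 500 mm wide, floor 50 mm above the counter, front lip 13 mm above the floor, back plate to 130 mm above the counter, hung by two suction cups on a tiled upstand 150 mm high whose front is 100 mm behind the origin. Origin: on the counter below the ledge's middle; x to the back. Fixed.
- brush_rack: White toothbrush rack, 75 mm x 70 mm, with two upright toothbrushes in its slots, 185 mm tall, on the ledge to the left of the dispenser. Loose; to be left alone. Origin: centre of underside.
- tumbler: Glass tumbler, 66 mm across, 95 mm tall, on the ledge to the right of the dispenser. Loose; to be left alone. Origin: centre of underside.
- nail_clipper: Steel nail clipper, 56 mm long, 18 mm wide, lying at the right end of the ledge. Loose; to be left alone. Origin: centre of underside.
- comb: Black comb, 170 mm x 33 mm, lying on the counter. Loose; to be left alone. Origin: centre of underside.
- soap_case: White shut soap case, 107 mm x 74 mm, 39 mm tall, on the counter. Loose; to be left alone. Origin: centre of underside.
- paste_tube: White tube standing on its round cap, 138 mm tall, 50 mm wide, on the counter to the left. Loose; to be left alone. Origin: centre of underside.
- cover_knob (a point): Middle of the outer side of the grey knob on the clear cover's outside, near its free edge. Knob: lying cylinder, 14 mm in diameter, 14 mm long along own y (parallel to the hinge), on a short neck; it stands 16 mm out. Own z: out of the cover (the face's normal when shut, level to the back when open); own x: to the hinge. It lies 96 mm along the cover and 47 mm out from the hinge line.

How it is judged (in metres and radians):
On the way, in this order (a step that is already met when the one before it is completed fails the run):
1. the cap's window lies over the marked compartment (within 5 mm) while the cover is still open (distance between cap_window and marked_compartment below 0.005 m and value of joint cover above 1 rad), for 0.3 s.
2. the cover is pressed home past its catch (value of joint cover below 0.008 rad), for 0.2 s.
3. the shut cover is tugged up against its catch (value of joint cover between 0.01 and 0.05 rad and contact force between the fingers and cover above 1 N), for 0.2 s.
At the end, for the whole second after the job is handed in: The cap's window lies over the marked compartment within 5 mm, and the cover lies shut and caught (below 0.025 rad), released (distance between cap_window and marked_compartment below 0.005 m and value of joint cover below 0.025 rad); the robot touches nothing.
It fails at once if a bystander is moved more than 30 mm (distance of any of brush_rack, tumbler, nail_clipper, comb, soap_case, paste_tube from where it was at the start of the episode above 0.03 m).
It fails at once if the tumbler, the rack or the tube is tipped over (angle between any of tumbler, brush_rack, paste_tube's own z axis and vertical above 0.6 rad).
It also fails if it takes over 72 s, if anything falls off the work surface, if the arm or the gripper's body presses on something with over 40 N, if the wrist force passes 120 N, or if a joint passes its speed limit or range.

ROBOT

A 6-joint arm with a two-finger parallel gripper is mounted at the origin on the work surface. World frame = base frame: x ahead of the robot, y to its left, z up, the work surface at z = 0. Lengths are in mm, angles in rad, forces in N, time in s.
With the tool pointing down it reaches from about 375 to 925 mm from the base axis. Payload 5.7 kg.
Tool frame: the origin (TCP) lies between the finger pads; the fingertips stand 17 mm ahead of it and the grasp point (between the pads) lies 2 mm behind it (env.nose_length is the distance from the TCP to the fingertips, in mm); z points along the fingers, y is the line along which they close (so a half turn about z gives the same grasp; the last joint's range is limited). The gripper opens to 85 mm and grips with 20 to 120 N. Pads are 22 mm wide; open, the fingers measure 114 mm over their backs; the gripper's body (76 mm by 85 mm) begins 54 mm behind the grasp point. The pads swing forward as they close: fully open they stand 13 mm farther back than shut.
Start: joints at [-1.433, 0.359, 1.51, -0, 1.272, -0.115], TCP at [150.056, -580.903, 248.267] pointing down, gripper open.
Joint ranges: [-2.97, 2.97], [-1.01, 2.36], [0.21, 2.38], [-0.96, 4.11], [0.2, 2.71], [-2.98, 2.98]. Speed limits (rad/s): [2.39, 2.39, 3.14, 3.14, 3.14, 3.14].

INTERFACE

Orientations are given as a 3x3 rotation matrix whose columns are the frame's x, y, z axes.
In Python, from plant import env gives the robot as it stands.
- The arm moves only by the tool servo_tool, never from a script. Its argument "moves" is text: rows parted by semicolons, each of 7 numbers parted by spaces: the turn, a rotation vector about the tool's x, y, z in rad, then the shift along the tool's x, y, z in mm, then the opening in per cent of the stroke, from 0 (shut) to 100 (fully open). A call has 1 to 5 rows; each row is the pose to reach, as a shift and turn from the pose commanded when the call began, along the tool's axes at that moment; what a row does not reach only later rows make up. A row lasts 1/8 s, in which the tool goes at most 62.5 mm and 10.7 degrees, less where a joint would pass 70% of its speed; a pose out of reach is approached as far as the arm can. A call with a gripper value outside its range is refused whole. The fingers move at their own pace and stop on an object; "newtons" is the grip in N (left out, the last holds). Time passes only in rows, so rows that repeat a pose let the fingers close. It gives the time, the measured TCP pose, the force, the opening and the grip force at its end, in the units of the state.
- env.get_state(): the state, without advancing time (a new reading comes with each control period).
- env.get_image(name): name is "side" or "top"; returns a dict with "color" (384x512x3 uint8, red, green, blue), "intrinsics" (3x3 intrinsics, pixels), "view" (4x4, takes a point from world to camera coordinates). Camera axes: x right, y down, z forward; pixel columns grow to the right and rows downward; lengths in mm; the calibration is good to about 2 mm. A picture is of the moment at which its call begins. There is no depth.
- env.job_done(): hands the job in; it is judged then, once.
The state is a dict: "time_s": time; "q": joint angles; "joint_vel": joint speeds; "tau": joint torques, N m; "tool_pos": TCP position; "orientation": TCP orientation; "force": force on the tool from outside, world axes, zero at the start; "moment": the same for the moment, N m; "width": opening from 0.0 (shut) to 1.0 (fully open); "grasp_force": force on a finger pad.
Only numpy, scipy, OpenCV 4.12 (cv2) and the standard library are available. Lean on these libraries where they do the work, as an engineer would, in place of code of your own. Each camera call takes 0.05 s, during which the arm holds its last target. There are 200 camera calls.

## Working session

There is one attempt and no reset: what is moved stays moved. The work goes in short steps, Python scripts to look and compute and a tool call to move; the robot and the scene stay as the last step left them, time stands still between calls to the robot, and variables do not carry over. Pictures are saved under pics/ and viewed, at most 10 in all, crops included, and the job is handed in when it is done.

Besides the shell and the picture viewer there is one more tool, called after "Call:" in YAML: its name, and indented under it one key for each argument. servo_tool: Moves the arm, as the interface text tells. Its arguments: {"type":"object","properties":{"moves":{"type":"string"},"newtons":{"type":"number"}},"required":["moves"]}

```bash
mkdir -p pics; ls
python3 - <<'E'
from plant import env
import cv2,numpy as np
for n in("side","top"):
    d=env.get_image(n); cv2.imwrite(f"pics/{n}0.png",d["color"][:,:,::-1]); print(n,np.round(d["intrinsics"],1).tolist(),np.round(d["view"],4).tolist())
s=env.get_state();print(s["tool_pos"],np.round(s["orientation"],3).tolist(),s["time_s"],env.nose_length)
E
```

```text
pics
side [[432.3, 0.0, 250.6], [0.0, 432.3, 193.3], [0.0, 0.0, 1.0]] [[0.9998, -0.021, 0.0069, -459.2306], [-0.0093, -0.6803, -0.7329, 121.5367], [0.0201, 0.7326, -0.6803, 1181.6524], [0.0, 0.0, 0.0, 1.0]]
top [[449.4, 0.0, 257.4], [0.0, 449.4, 194.2], [0.0, 0.0, 1.0]] [[-0.013, -0.9999, 0.0017, 104.5814], [-0.9955, 0.0128, -0.0939, 470.2905], [0.0939, -0.003, -0.9956, 1262.3808], [0.0, 0.0, 0.0, 1.0]]
[ 149.98210785 -580.34713576  247.55011057] [[0.968, 0.25, -0.0], [0.25, -0.968, 0.002], [0.0, -0.002, -1.0]] 0.1 17.0
```

View pics/side0.png

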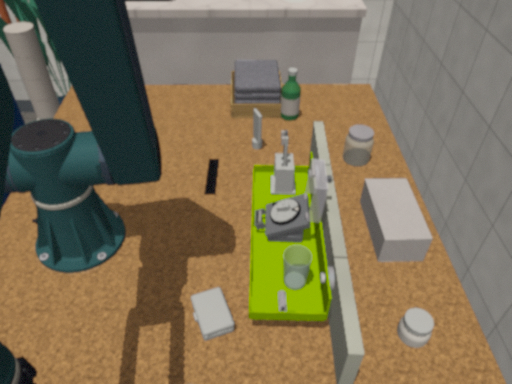

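View pics/top0.png

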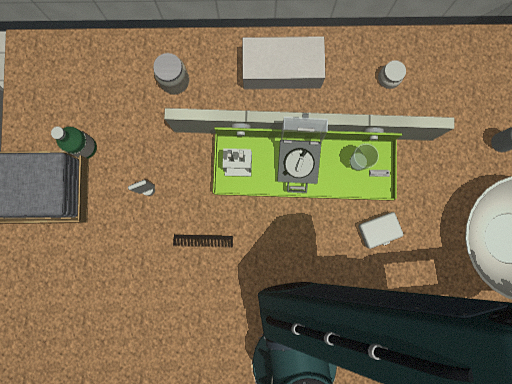

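The side view shows the dispenser at about (285,215) and the top view shows it at about (299,163), with the cover open behind it. I'll enlarge both.

Run:
```python
import cv2,numpy as np
t=cv2.imread("pics/top0.png")[110:200,265:335]; s=cv2.imread("pics/side0.png")[180:255,250:325]
f=lambda a,k:cv2.resize(a,None,fx=k,fy=k,interpolation=cv2.INTER_CUBIC)
a=f(t,6);b=f(s,5)
c=np.zeros((600,800,3),np.uint8);c[:540,:420]=a;c[:375,425:800]=b
for i in range(0,70,10):cv2.putText(c,str(265+i),(i*6,555),0,.35,(255,255,255));cv2.line(c,(i*6,540),(i*6,545),(255,255,255))
cv2.imwrite("pics/crop0.png",c)
```

```text
(no output)
```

View pics/crop0.png

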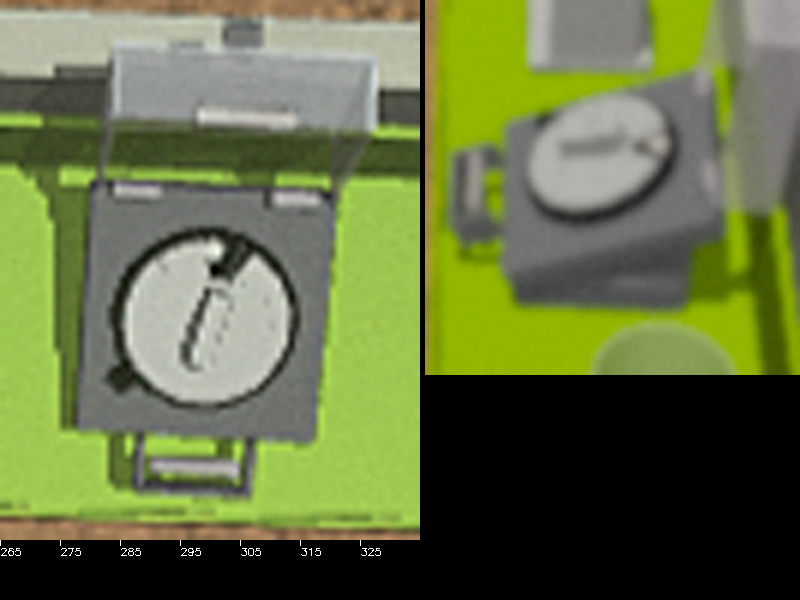

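Top view, in crop pixels: face corners at (95,183), (335,195), (315,440) and (78,428). The cap centre is at (206,321), the window wedge points up-right at (230,256), and the tab is at (121,376). The open cover's knob is at (243,32). The side view shows face corners at about (505,120), (712,68), (722,235) and (508,275).

```bash
cat > h.py <<'E'
import numpy as np
from scipy.optimize import least_squares
from scipy.spatial.transform import Rotation as R
K={"side":(np.array([[432.3,0,250.6],[0,432.3,193.3],[0,0,1]]),np.array([[0.9998,-0.021,0.0069,-459.2306],[-0.0093,-0.6803,-0.7329,121.5367],[0.0201,0.7326,-0.6803,1181.6524]])),
"top":(np.array([[449.4,0,257.4],[0,449.4,194.2],[0,0,1]]),np.array([[-0.013,-0.9999,0.0017,104.5814],[-0.9955,0.0128,-0.0939,470.2905],[0.0939,-0.003,-0.9956,1262.3808]]))}
def proj(c,P):
    k,V=K[c]; q=k@(V[:,:3]@P+V[:,3]); return q[:2]/q[2]
u=np.array([.913,0,.408]);n=np.array([-.408,0,.913]);e=np.array([0,1,0.])
def D(p,P): return R.from_euler("z",p[2]).apply(P)+[p[0],p[1],50]
def face(a,b,h): return np.array([0,0,55])+a*u+b*e+h*n   # uphill,left,out
def ray(c,px,p,h):   # pixel -> (uphill,left) on plane h over the face
    return least_squares(lambda ab:proj(c,D(p,face(ab[0],ab[1],h)))-px,[0,0]).x
E
cat > fit.py <<'E'
from h import *
T=lambda x,y:("top",np.array([265+x/6-.4,110+y/6-.4])); S=lambda x,y:("side",np.array([250+(x-425)/5-.4,180+y/5-.4]))
obs=[(T(95,183),face(58,55,0)),(T(335,195),face(58,-55,0)),(T(315,440),face(-58,-55,0)),(T(78,428),face(-58,55,0)),(T(206,321),face(0,0,12)),
(S(505,120),face(-58,55,0)),(S(712,68),face(58,55,0)),(S(722,235),face(58,-55,0)),(S(508,275),face(-58,-55,0))]
r=least_squares(lambda p:np.concatenate([proj(c,D(p,P))-x for (c,x),P in obs]),[500,0,0],loss="soft_l1")
p=r.x;print("pose",p,np.round(r.fun.reshape(-1,2),1).tolist())
c=ray("top",T(206,321)[1],p,12);print("cap ctr",c)
for nm,q,h in(("tab",T(121,376),12),("win",T(230,256),12),("bar1",T(190,360),20),("bar2",T(222,290),20)):
    a=ray("top",q[1],p,h);print(nm,a,np.degrees(np.arctan2(a[1],a[0])),np.degrees(np.arctan2(*(a-c)[::-1])))
np.save("p.npy",p)
E
python3 fit.py
```

```text
pose [ 5.50144160e+02 -1.51388555e+01 -6.52483405e-02] [[-0.2, -0.7], [1.3, -0.5], [0.6, 0.4], [-0.1, 0.3], [0.7, -0.3], [0.3, 0.0], [-0.2, -1.1], [0.1, -3.9], [-1.2, -0.5]]
cap ctr [-0.78834652  1.7135392 ]
tab [-28.15187023  37.6775843 ] 126.76628458475018 127.26597443116162
win [29.25194736 -6.53364004] -12.590775055492976 -15.351598065396573
bar1 [-16.89660599   8.10365955] 154.37749335480504 158.3618528352582
bar2 [15.67072625 -3.50109728] -12.593992833223716 -17.579474160841862
```

```bash
cat >> h.py <<'E'
def target(p,a,b,h,deg,tilt=0):
    """tool at face coords, tool z = -normal, tool x at deg from uphill; tilt about face's left axis"""
    Rz=R.from_euler("z",p[2]).as_matrix(); F=Rz@np.c_[u,e,n]
    F=F/np.linalg.norm(F,axis=0)
    x=[np.cos(np.radians(deg)),np.sin(np.radians(deg)),0]; z=[0,0,-1]
    M=F@R.from_euler("y",tilt,degrees=True).as_matrix()@np.c_[x,np.cross(z,x),z]
    return D(p,face(a,b,h)),M
def go(pos,M):
    from plant import env
    s=env.get_state(); R0=np.array(s["orientation"])
    print("at",np.round(s["tool_pos"],1),"want",np.round(pos,1),"turn",np.round(R.from_matrix(R0.T@M).as_rotvec(),3),"shift",np.round(R0.T@(pos-s["tool_pos"]),1),"q",np.round(s["q"],2),"w",round(s["width"],2),"F",np.round(s["force"],1),"t",round(s["time_s"],2))
E
python3 - <<'E'
from h import *
p=np.load("p.npy"); p[1]+=.8; np.save("p.npy",p)
go(*target(p,0,0,110,-17));
E
```

```text
at [ 150.  -580.3  247.6] want [505.4 -11.4 205.4] turn [-0.006  0.427  0.605] shift [ 486.4 -461.9   43. ] q [-1.43  0.36  1.51  0.    1.27 -0.12] w 1.0 F [-0.9  0.1  0.3] t 0.1
```

Call:
servo_tool:
  moves: "0 0 0 44 -42 0 45; 0 0 0 88 -84 0 45; 0 0.1 0.1 132 -126 0 45; 0 0.2 0.25 176 -168 0 45; 0 0.3 0.4 220 -210 0 45"

```text
time_s: 0.72
tool_pos: [311.5, -321.1, 248.3]
orientation: [[0.944, -0.146, 0.296], [-0.157, -0.987, 0.015], [0.29, -0.061, -0.955]]
force: [0.9, 0.7, 0.6]
width: 0.447
grasp_force: 0.0
```

```bash
python3 -c "
from h import *
go(*target(np.load('p.npy'),0,0,110,-17))"
```

```text
at [ 311.5 -321.1  248.3] want [505.4 -11.4 205.4] turn [-0.01   0.125  0.199] shift [ 121.8 -331.5  103. ] q [-1.19  0.06  1.96  0.33  1.05  0.38] w 0.45 F [0.9 0.7 0.6] t 0.72
```

Call:
servo_tool:
  moves: "0 0 0 18 -49 15 45; 0 0.05 0.08 36 -98 30 45; 0 0.1 0.16 54 -147 45 45; 0 0.12 0.2 72 -196 60 45; 0 0.125 0.2 90 -245 76 45"

```text
time_s: 1.35
tool_pos: [452.6, -91.3, 215.8]
orientation: [[0.854, -0.323, 0.407], [-0.347, -0.938, -0.016], [0.387, -0.127, -0.913]]
force: [0.7, -0.9, -0.3]
width: 0.45
grasp_force: 0.0
```

Call:
servo_tool:
  moves: "0 0 0 0 -40 14 45; 0 0 0 0 -70 26 45; 0 0 0 0 -70 26 45"

```text
time_s: 1.72
tool_pos: [485.5, -25.5, 200.3]
orientation: [[0.857, -0.318, 0.405], [-0.342, -0.94, -0.014], [0.385, -0.126, -0.914]]
force: [0.2, -0.4, -0.1]
width: 0.449
grasp_force: 0.0
```

Run:
```python
from h import *
go(*target(np.load('p.npy'),0,0,110,-17))
from plant import env
import cv2
t=env.get_image("top")["color"][105:205,255:345,::-1]; s=env.get_image("side")["color"][150:260,240:350,::-1]
f=lambda a,k:cv2.resize(a,None,fx=k,fy=k,interpolation=cv2.INTER_CUBIC)
a=f(t,4);b=f(s,4)
c=np.zeros((440,800,3),np.uint8);c[:400,:360]=a;c[:440,360:800]=b
cv2.imwrite("pics/c1.png",c)
```

```text
at [485.5 -25.5 200.3] want [505.4 -11.4 205.4] turn [-0.011  0.007  0.007] shift [ 14.2 -20.2   3.2] q [-0.26  0.09  2.12  0.18  0.53  1.52] w 0.45 F [ 0.2 -0.4 -0.1] t 1.73
```

View pics/c1.png

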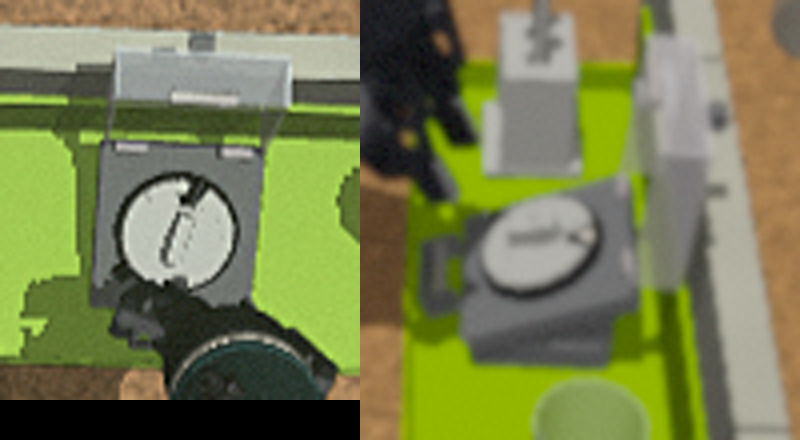

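The gripper is over the front of the cap, with the bar clear below it at about (178,235) in the left crop. Next I move over the bar and go down to it.

Call:
servo_tool:
  moves: "-0.01 0.01 0.01 14 -20 3 45; -0.01 0.01 0.01 14 -20 33 45; -0.01 0.01 0.01 14 -20 60 45; -0.01 0.01 0.01 14 -20 65 45; -0.01 0.01 0.01 14 -20 65 45"

```text
time_s: 2.45
tool_pos: [529.9, -15.6, 149.7]
orientation: [[0.848, -0.336, 0.411], [-0.356, -0.934, -0.029], [0.394, -0.121, -0.911]]
force: [-0.2, 0.6, -0.2]
width: 0.451
grasp_force: 0.0
```

Run:
```python
from h import *
go(*target(np.load('p.npy'),0,0,32,-17))
from plant import env
import cv2
t=env.get_image("top")["color"][105:205,255:345,::-1]; s=env.get_image("side")["color"][150:260,240:350,::-1]
f=lambda a,k:cv2.resize(a,None,fx=k,fy=k,interpolation=cv2.INTER_CUBIC)
a=f(t,4);b=f(s,4)
c=np.zeros((440,800,3),np.uint8);c[:400,:360]=a;c[:440,360:800]=b
cv2.imwrite("pics/c2.png",c)
```

```text
at [529.9 -15.6 149.7] want [537.1 -13.5 134.2] turn [ 0.001 -0.005 -0.008] shift [-0.8 -2.5 17. ] q [-0.19  0.25  2.11  0.14  0.37  1.63] w 0.45 F [-0.2  0.6 -0.2] t 2.45
```

View pics/c2.png

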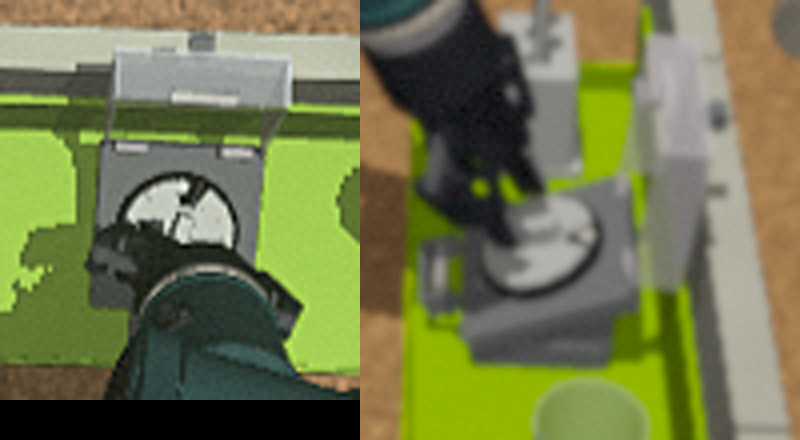

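The fingers straddle the bar. Lowering the last 16 mm and closing.

Call:
servo_tool:
  moves: "0 0 -0.01 -1 -2.5 12 45; 0 0 -0.01 -1 -2.5 16 45; 0 0 -0.01 -1 -2.5 16 45"

```text
time_s: 2.92
tool_pos: [536.8, -12.4, 134.5]
orientation: [[0.852, -0.326, 0.411], [-0.345, -0.938, -0.029], [0.395, -0.117, -0.911]]
force: [0.2, -0.7, -0.1]
width: 0.451
grasp_force: 0.0
```

Call:
servo_tool:
  moves: "0 0 0 0 0 0 20; 0 0 0 0 0 0 0; 0 0 0 0 0 0 0; 0 0 0 0 0 0 0; 0 0 0 0 0 0 0"
  newtons: 35

```text
time_s: 3.55
tool_pos: [536.1, -13.4, 134.9]
orientation: [[0.852, -0.326, 0.411], [-0.345, -0.938, -0.03], [0.395, -0.116, -0.911]]
force: [-4.7, -7.9, 2.4]
width: 0.105
grasp_force: 36.3
```

```bash
python3 -c "
from h import *
go(*target(np.load('p.npy'),0,0,32,-17))"
```

```text
at [536.1 -13.4 134.9] want [537.1 -13.5 134.2] turn [ 0.002 -0.005  0.004] shift [ 0.6 -0.2  1. ] q [-0.18  0.28  2.11  0.14  0.33  1.62] w 0.11 F [-4.7 -7.9  2.4] t 3.55
```

Call:
servo_tool:
  moves: "0 0 0 0 1.2 0 0; 0 0 -0.15 0 1.2 0 0; 0 0 -0.3 0 1.2 0 0; 0 0 -0.45 0 1.2 0 0; 0 0 -0.6 0 1.2 0 0"

```text
time_s: 4.18
tool_pos: [536.0, -14.1, 134.8]
orientation: [[0.886, 0.216, 0.411], [0.25, -0.968, -0.029], [0.392, 0.129, -0.911]]
force: [-4.4, -6.2, 3.5]
width: 0.102
grasp_force: 36.6
```

Call:
servo_tool:
  moves: "0 0 -0.15 0 0 0 0; 0 0 -0.3 0 0 0 0; 0 0 -0.45 0 0 0 0; 0 0 -0.6 0 0 0 0; 0 0 -0.6 0 0 0 0"

```text
time_s: 4.8
tool_pos: [536.2, -14.6, 135.0]
orientation: [[0.611, 0.676, 0.411], [0.751, -0.66, -0.03], [0.251, 0.327, -0.911]]
force: [-5.1, -9.3, 2.2]
width: 0.101
grasp_force: 36.5
```

```bash
python3 -c "
from h import *
go(*target(np.load('p.npy'),0,0,32,127))"
```

```text
at [536.2 -14.6 135. ] want [537.1 -13.5 134.2] turn [ 0.005  0.003 -1.308] shift [ 1.2 -0.4  1. ] q [-0.19  0.28  2.11  0.15  0.33  0.41] w 0.1 F [-5.1 -9.3  2.2] t 4.8
```

Call:
servo_tool:
  moves: "0 0 -0.15 -1 0.3 0 0; 0 0 -0.3 -1 0.3 0 0; 0 0 -0.45 -1 0.3 0 0; 0 0 -0.6 -1 0.3 0 0; 0 0 -0.75 -1 0.3 0 0"

```text
time_s: 5.42
tool_pos: [536.8, -15.1, 135.3]
orientation: [[-0.016, 0.911, 0.413], [0.999, 0.031, -0.03], [-0.04, 0.412, -0.91]]
force: [-0.4, -3.6, 2.3]
width: 0.103
grasp_force: 36.2
```

Call:
servo_tool:
  moves: "0 0 -0.15 0 0 0 0; 0 0 -0.3 0 0 0 0; 0 0 -0.45 0 0 0 0; 0 0 -0.56 0 0 0 0; 0 0 -0.56 0 0 0 0"

```text
time_s: 6.05
tool_pos: [537.3, -15.1, 135.5]
orientation: [[-0.493, 0.765, 0.414], [0.833, 0.553, -0.03], [-0.251, 0.33, -0.91]]
force: [1.0, -2.6, 3.0]
width: 0.102
grasp_force: 36.2
```

```bash
python3 -c "
from h import *
go(*target(np.load('p.npy'),0,0,32,127))"
```

```text
at [537.3 -15.1 135.5] want [537.1 -13.5 134.2] turn [ 0.004  0.007 -0.   ] shift [1.7 0.3 1. ] q [-0.19  0.28  2.11  0.15  0.33 -0.9 ] w 0.1 F [ 1.  -2.6  3. ] t 6.05
```

Call:
servo_tool:
  moves: "0 0 0 0 0 0 40; 0 0 0 0 0 0 40; 0 0 0 0 0 0 40; 0 0 0 0 0 -30 40; 0 0 0 0 0 -80 40"

```text
time_s: 6.68
tool_pos: [502.0, -12.1, 206.7]
orientation: [[-0.495, 0.767, 0.408], [0.833, 0.553, -0.028], [-0.247, 0.326, -0.913]]
force: [0.4, 0.8, 0.5]
width: 0.401
grasp_force: 0.0
```

Call:
servo_tool:
  moves: "0 0 0 0 0 -50 40; 0 0 0 0 0 -100 40; 0 0 0 0 0 -100 40"

```text
time_s: 7.05
tool_pos: [462.9, -9.6, 302.7]
orientation: [[-0.492, 0.763, 0.418], [0.832, 0.554, -0.03], [-0.255, 0.333, -0.908]]
force: [0.4, 0.0, -0.2]
width: 0.4
grasp_force: 0.0
```

Run:
```python
from h import *
p=np.load('p.npy');p[1]-=1.6;np.save('p.npy',p)
go(*target(p,0,0,132,127))
from plant import env
import cv2
t=env.get_image("top")["color"][105:205,265:335,::-1]; s=env.get_image("side")["color"][180:255,250:325,::-1]
f=lambda a,k:cv2.resize(a,None,fx=k,fy=k,interpolation=cv2.INTER_CUBIC)
a=f(t,6);b=f(s,5)
c=np.zeros((600,800,3),np.uint8);c[:600,:420]=a;c[:375,425:800]=b
cv2.imwrite("pics/c3.png",c)
```

```text
at [462.9  -9.6 302.7] want [496.4 -12.4 225.5] turn [0.008 0.01  0.   ] shift [ 0.8 -1.7 84.1] q [-0.22 -0.11  2.01  0.08  0.81 -0.84] w 0.4 F [ 0.4  0.  -0.2] t 7.05
```

View pics/c3.png

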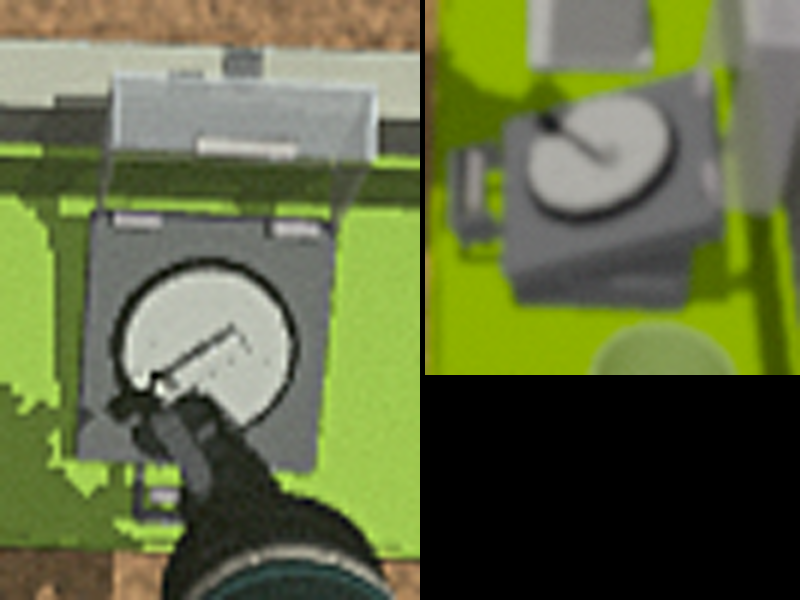

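Bar and window now point at the tab: the bar runs (232,328) to (150,380), about 32°, and the tab direction from the cap centre is about 33°. The side view agrees, with the tab at (548,120). Next I work out the open knob's position, so I can push the cover from behind.

```bash
cat >> h.py <<'E'
def knob(p,th,along=96,out=47):
    H=face(56,0,4); r=R.from_euler("y",th)   # +y turn carries the cover back/open
    return D(p,H+r.apply(-along*u+out*n))
def down(p,pos,sgn=-1,pitch=0):
    M=R.from_euler("z",p[2]).as_matrix()@R.from_euler("y",pitch,degrees=True).as_matrix()@np.c_[[sgn,0,0],[0,-sgn,0],[0,0,-1.]]
    return pos,M
E
python3 - <<'E'
from h import *
p=np.load('p.npy')
for th in(2.05,1.6,.12,0):print(th,np.round(knob(p,th),1))
print(proj("top",knob(p,2.05)), "seen 305.1 114.9")
k=knob(p,2.05)
d=R.from_euler("z",p[2]).apply([1,0,0])
go(*down(p,k+25*d+[0,0,110]))
E
```

```text
2.05 [652.  -22.6 224.6]
1.6 [606.4 -19.6 238.2]
0.12 [494.2 -12.3 148. ]
0 [492.9 -12.2 135.2]
[306.04506028 112.43680839] seen 305.1 114.9
at [461.8  -9.4 298.8] want [676.9 -24.2 334.6] turn [ 0.195  0.396 -0.911] shift [-127.6  168.2   56.5] q [-0.22 -0.1   2.02  0.08  0.81 -0.84] w 0.4 F [-0.1  0.6 -0.3] t 7.15
```

Call:
servo_tool:
  moves: "0.04 0.08 -0.18 -14 14 -25 20; 0.08 0.16 -0.36 -45 45 -20 0; 0.12 0.24 -0.54 -70 85 0 0; 0.16 0.32 -0.72 -100 125 20 0; 0.19 0.38 -0.85 -125 165 50 0"

```text
time_s: 7.78
tool_pos: [672.8, -24.2, 336.3]
orientation: [[-0.991, 0.132, 0.015], [0.132, 0.991, 0.01], [-0.014, 0.012, -1.0]]
force: [1.2, -1.6, 0.5]
width: 0.001
grasp_force: 0.0
```

Run:
```python
from h import *
p=np.load('p.npy')
k=knob(p,2.05)
d=R.from_euler("z",p[2]).apply([1,0,0])
go(*down(p,k+25*d+[0,0,110]))
```

```text
at [672.8 -24.2 336.3] want [676.9 -24.2 334.6] turn [ 0.012  0.014 -0.067] shift [-4.   0.5  1.8] q [-0.15  0.4   1.23  0.01  1.5  -1.58] w 0.0 F [ 1.2 -1.6  0.5] t 7.78
```

Call:
servo_tool:
  moves: "0.01 0.01 -0.06 -4 0 30 0; 0.01 0.01 -0.06 -4 0 70 0; 0.01 0.01 -0.06 -4 0 100 0; 0.01 0.01 -0.06 -4 0 109 0; 0.01 0.01 -0.06 -4 0 109 0"

```text
time_s: 8.4
tool_pos: [676.4, -22.9, 227.9]
orientation: [[-0.997, 0.077, 0.006], [0.077, 0.997, 0.003], [-0.006, 0.003, -1.0]]
force: [0.2, 0.1, 0.2]
width: -0.0
grasp_force: 0.0
```

Call:
servo_tool:
  moves: "0 0 0 12 0 0 0; 0 0 0 20 0 0 0; 0 0 0 28 0 0 0; 0 0 0 36 0 0 0; 0 0 0 44 0 0 0"

```text
time_s: 9.02
tool_pos: [632.4, -19.6, 229.5]
orientation: [[-0.997, 0.077, 0.009], [0.077, 0.997, 0.002], [-0.009, 0.003, -1.0]]
force: [0.4, 1.0, 0.2]
width: 0.001
grasp_force: 0.1
```

Call:
servo_tool:
  moves: "0 0 0 8 0 0 0; 0 0 0 16 0 0 0; 0 0 0 24 0 0 0; 0 0 0 32 0 0 0; 0 0 0 38 0 0 0"

```text
time_s: 9.65
tool_pos: [594.4, -16.6, 228.8]
orientation: [[-0.997, 0.077, 0.008], [0.077, 0.997, 0.002], [-0.008, 0.003, -1.0]]
force: [-0.7, -1.0, 0.9]
width: -0.0
grasp_force: 0.0
```

Call:
servo_tool:
  moves: "0 0 0 0 0 -20 0; 0 0 0 0 0 -60 0; 0 0 0 0 0 -80 0; 0 0 0 0 0 -80 0; 0 0 0 0 0 -80 0"

```text
time_s: 10.28
tool_pos: [593.7, -16.7, 307.8]
orientation: [[-0.997, 0.077, 0.007], [0.077, 0.997, 0.002], [-0.007, 0.003, -1.0]]
force: [0.9, -0.0, -1.2]
width: 0.002
grasp_force: 0.0
```

Call:
servo_tool:
  moves: "0 0 0 0 0 0 0; 0 0 0 0 0 0 0; 0 0 0 0 0 0 0; 0 0 0 0 0 0 0; 0 0 0 0 0 0 0"

```text
time_s: 10.9
tool_pos: [594.4, -16.8, 308.9]
orientation: [[-0.997, 0.077, 0.009], [0.077, 0.997, 0.002], [-0.008, 0.003, -1.0]]
force: [0.7, -0.1, 0.6]
width: -0.003
grasp_force: 0.0
```

Run:
```python
from h import *
p=np.load('p.npy')
go(*down(p,knob(p,.12)+[0,0,100]))
from plant import env
import cv2
t=env.get_image("top")["color"][105:205,265:335,::-1]; s=env.get_image("side")["color"][180:255,250:325,::-1]
f=lambda a,k:cv2.resize(a,None,fx=k,fy=k,interpolation=cv2.INTER_CUBIC)
a=f(t,6);b=f(s,5)
c=np.zeros((600,800,3),np.uint8);c[:600,:420]=a;c[:375,425:800]=b
cv2.imwrite("pics/c4.png",c)
```

```text
at [594.4 -16.8 308.9] want [494.2 -12.3 248. ] turn [ 0.003  0.008 -0.012] shift [100.8  -3.4  60. ] q [-0.15  0.3   1.45  0.    1.39 -1.64] w -0.0 F [ 0.7 -0.1  0.6] t 10.9
```

View pics/c4.png

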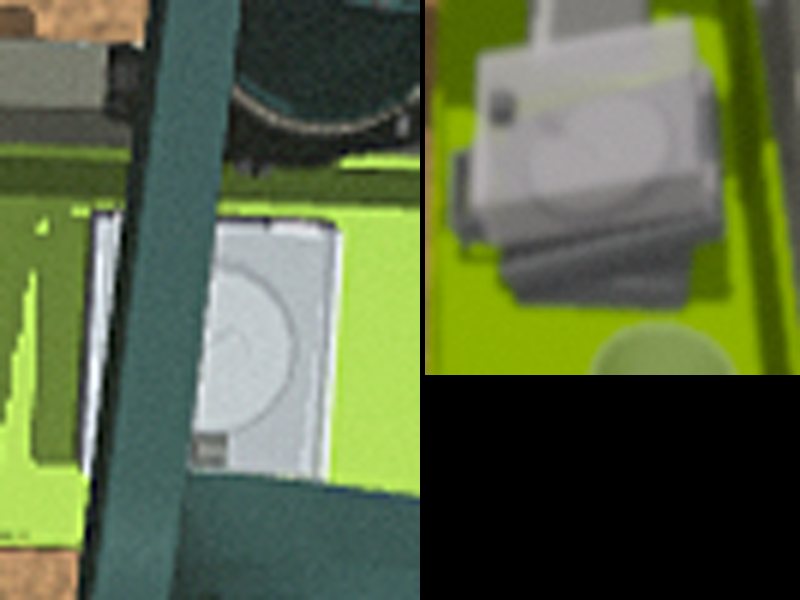

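The cover has fallen onto its catch; its knob is at (209,448) in the top crop, and the bar is still aligned under the clear cover. Next I come in over the knob with shut fingers to press.

Run:
```python
from h import *
p=np.load('p.npy')
print(proj("top",knob(p,.12)),"seen",265+209/6-.4,105+448/6-.4)
def over(th,gap,tilt):
    k=knob(p,th); _,M=target(p,0,0,0,180,tilt); return k-M[:,2]*(17+gap),M
go(*over(.12,50,12)); go(*over(0,0,12))
```

```text
[300.22797479 180.38969817] seen 299.43333333333334 179.26666666666668
at [594.4 -16.8 308.9] want [480.2 -11.4 213.5] turn [ 0.001 -0.202 -0.012] shift [115.2  -3.6  94.4] q [-0.15  0.3   1.45  0.    1.39 -1.64] w 0.0 F [-0.4  0.4  0.1] t 11.0
at [594.4 -16.8 308.9] want [489.4 -12.  151.9] turn [ 0.001 -0.202 -0.012] shift [106.4  -3.6 156.2] q [-0.15  0.3   1.45  0.    1.39 -1.64] w 0.0 F [-0.4  0.4  0.1] t 11.0
```

Call:
servo_tool:
  moves: "0 -0.05 -0.01 40 -3 0 0; 0 -0.1 -0.01 80 -4 10 0; 0 -0.15 -0.01 112 -5 50 0; 0 -0.2 -0.01 113 -5 94 0; 0 -0.2 -0.01 113 -5 94 0"

```text
time_s: 11.62
tool_pos: [478.0, -12.2, 211.3]
orientation: [[-0.978, 0.067, 0.199], [0.067, 0.998, -0.011], [-0.199, 0.003, -0.98]]
force: [0.6, 0.5, 0.5]
width: -0.001
grasp_force: 0.0
```

```bash
cat >> h.py <<'E'
def over(p,th,gap,tilt=12):
    k=knob(p,th); _,M=target(p,0,0,0,180,tilt); return k-M[:,2]*(17+gap),M
E
python3 - <<'E'
from h import *
p=np.load('p.npy')
go(*over(p,0,0))
E
```

```text
at [478.  -12.2 211.3] want [489.4 -12.  151.9] turn [ 0.002 -0.01  -0.003] shift [ 0.7  0.8 60.5] q [-0.19  0.13  1.96  0.04  0.85 -1.71] w -0.0 F [0.6 0.5 0.5] t 11.62
```

Call:
servo_tool:
  moves: "0 0 0 -1 1.5 25 0; 0 0 0 -1 1.5 44 0; 0 0 0 -1 1.5 52 0; 0 0 0 -1 1.5 57 0; 0 0 0 -1 1.5 60 0"

```text
time_s: 12.25
tool_pos: [497.2, -12.4, 156.5]
orientation: [[-0.976, 0.067, 0.208], [0.066, 0.998, -0.013], [-0.209, 0.002, -0.978]]
force: [1.9, -0.4, 1.0]
width: -0.003
grasp_force: 0.0
```

Call:
servo_tool:
  moves: "0 0 0 0 0 1 0; 0 0 0 0 0 2 0; 0 0 0 0 0 2 0"

```text
time_s: 12.62
tool_pos: [496.2, -12.3, 153.7]
orientation: [[-0.976, 0.067, 0.207], [0.066, 0.998, -0.012], [-0.207, 0.002, -0.978]]
force: [-0.3, -0.2, -0.4]
width: -0.001
grasp_force: 0.0
```

Run:
```python
from h import *
p=np.load('p.npy')
go(*over(p,0,0)); go(*over(p,.12,0))
from plant import env
import cv2
t=env.get_image("top")["color"][105:205,265:335,::-1]; s=env.get_image("side")["color"][170:245,235:310,::-1]
f=lambda a,k:cv2.resize(a,None,fx=k,fy=k,interpolation=cv2.INTER_CUBIC)
c=f(s,8)
cv2.imwrite("pics/c5.png",c)
```

```text
at [496.2 -12.3 153.7] want [489.4 -12.  151.9] turn [ 0.001 -0.002 -0.002] shift [ 7.1 -0.2  0.3] q [-0.18  0.24  2.    0.04  0.69 -1.71] w -0.0 F [-0.3 -0.2 -0.4] t 12.62
at [496.2 -12.3 153.7] want [490.6 -12.  164.6] turn [ 0.001 -0.002 -0.002] shift [  3.2  -0.1 -11.9] q [-0.18  0.24  2.    0.04  0.69 -1.71] w -0.0 F [-0.3 -0.2 -0.4] t 12.62
```

View pics/c5.png

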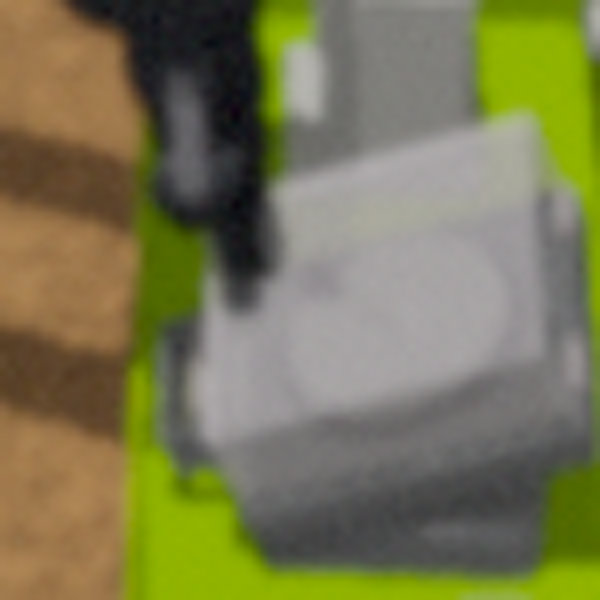

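The fingertips are on the cover's front part, over the knob at about (240,300). I'll press a bit further and watch the force.

Call:
servo_tool:
  moves: "0 0 0 5 0 1 0; 0 0 0 5 0 2 0; 0 0 0 5 0 3 0"

```text
time_s: 13.1
tool_pos: [493.1, -12.2, 151.4]
orientation: [[-0.975, 0.067, 0.21], [0.066, 0.998, -0.013], [-0.211, 0.001, -0.978]]
force: [-8.9, 0.3, 26.4]
width: -0.001
grasp_force: 13.8
```

Call:
servo_tool:
  moves: "0 0 0 0 0 1 0; 0 0 0 0 0 2 0; 0 0 0 0 0 2 0"

```text
time_s: 13.48
tool_pos: [493.3, -12.2, 150.9]
orientation: [[-0.975, 0.067, 0.211], [0.065, 0.998, -0.013], [-0.211, 0.001, -0.977]]
force: [-14.4, 0.5, 40.5]
width: -0.001
grasp_force: 20.8
```

Call:
servo_tool:
  moves: "0 0 0 0 0 -15 0; 0 0 0 2 0 -30 40; 0 0 0 2 0 -30 40; 0 0 0 2 0 -30 40; 0 0 0 2 0 -30 40"

```text
time_s: 14.1
tool_pos: [483.7, -11.4, 175.8]
orientation: [[-0.976, 0.067, 0.205], [0.066, 0.998, -0.012], [-0.206, 0.002, -0.979]]
force: [0.7, -0.4, -0.2]
width: 0.402
grasp_force: 0.0
```

Call:
servo_tool:
  moves: "0 0 0 0 0 16 40; 0 0 0 0 0 30 40; 0 0 0 0 0 36 40; 0 0 0 0 0 36 40; 0 0 0 0 0 36 40"

```text
time_s: 14.72
tool_pos: [491.6, -11.9, 141.4]
orientation: [[-0.976, 0.067, 0.207], [0.066, 0.998, -0.012], [-0.207, 0.002, -0.978]]
force: [0.1, 0.9, 1.3]
width: 0.4
grasp_force: 0.0
```

Run:
```python
from h import *
p=np.load('p.npy')
go(*over(p,0,-11))
```

```text
at [491.6 -11.9 141.4] want [491.7 -12.1 141.1] turn [ 0.001 -0.002 -0.002] shift [ 0.  -0.2  0.3] q [-0.18  0.26  2.02  0.04  0.65 -1.72] w 0.4 F [0.1 0.9 1.3] t 14.72
```

Call:
servo_tool:
  moves: "0 0 0 0 0 0 10; 0 0 0 0 0 0 5; 0 0 0 0 0 0 5; 0 0 0 0 0 0 5; 0 0 0 0 0 0 5"
  newtons: 50

```text
time_s: 15.35
tool_pos: [491.7, -11.4, 141.8]
orientation: [[-0.976, 0.067, 0.207], [0.066, 0.998, -0.012], [-0.208, 0.002, -0.978]]
force: [-0.8, 5.9, 4.1]
width: 0.142
grasp_force: 50.2
```

Call:
servo_tool:
  moves: "0 0 0 0 0 -1 5; 0 0 0 0 0 -2 5; 0 0 0 0 0 -2 5; 0 0 0 0 0 -2 5"

```text
time_s: 15.85
tool_pos: [491.7, -11.4, 143.5]
orientation: [[-0.976, 0.067, 0.208], [0.066, 0.998, -0.012], [-0.208, 0.003, -0.978]]
force: [2.9, 5.8, -1.0]
width: 0.138
grasp_force: 49.5
```

Call:
servo_tool:
  moves: "0 0 0 0 0 -0.7 5; 0 0 0 0 0 -0.7 5; 0 0 0 0 0 -0.7 5; 0 0 0 0 0 -0.7 5"

```text
time_s: 16.35
tool_pos: [491.7, -11.4, 144.1]
orientation: [[-0.976, 0.067, 0.208], [0.066, 0.998, -0.012], [-0.208, 0.003, -0.978]]
force: [3.3, 6.3, -2.0]
width: 0.144
grasp_force: 49.4
```

Call:
servo_tool:
  moves: "0 0 0 0 0 -0.8 5; 0 0 0 0 0 -0.8 5; 0 0 0 0 0 -0.8 5; 0 0 0 0 0 -0.8 5"

```text
time_s: 16.85
tool_pos: [491.7, -11.4, 144.5]
orientation: [[-0.976, 0.068, 0.208], [0.067, 0.998, -0.011], [-0.208, 0.003, -0.978]]
force: [6.2, 5.0, -9.3]
width: 0.14
grasp_force: 49.3
```

The catch holds at about 10 N. I'll ease back down, release and retreat.

Call:
servo_tool:
  moves: "0 0 0 0 0 2 5; 0 0 0 0 0 3 5; 0 0 0 0 0 3 40; 0 0 0 0 0 3 40; 0 0 0 0 0 3 40"

```text
time_s: 17.48
tool_pos: [491.3, -12.1, 141.8]
orientation: [[-0.976, 0.067, 0.207], [0.066, 0.998, -0.013], [-0.207, 0.001, -0.978]]
force: [0.7, -0.5, 0.7]
width: 0.401
grasp_force: 0.0
```

Call:
servo_tool:
  moves: "0 0 0 0 0 -10 40; 0 0 0 0 0 -40 40; 0 0 0 0 0 -90 40; 0 0 0 50 0 -140 40; 0 0 0 80 0 -160 40"

```text
time_s: 18.1
tool_pos: [379.2, -4.6, 284.0]
orientation: [[-0.976, 0.067, 0.209], [0.066, 0.998, -0.013], [-0.209, 0.001, -0.978]]
force: [0.4, -1.1, -0.1]
width: 0.4
grasp_force: 0.0
```

Call:
servo_tool:
  moves: "0 0 0 0 -60 -10 40; 0 0 0 0 -120 -20 40; 0 0 0 0 -180 -20 40; 0 0 0 0 -240 -20 40; 0 0 0 0 -240 -20 40"

```text
time_s: 18.73
tool_pos: [359.7, -248.5, 301.9]
orientation: [[-0.976, 0.073, 0.207], [0.071, 0.997, -0.016], [-0.208, -0.001, -0.978]]
force: [-0.4, 1.0, 0.5]
width: 0.401
grasp_force: 0.0
```

Run:
```python
from h import *
from plant import env
import cv2
p=np.load('p.npy')
t=env.get_image("top")["color"][105:205,265:335,::-1]; s=env.get_image("side")["color"][180:255,250:325,::-1]
f=lambda a,k:cv2.resize(a,None,fx=k,fy=k,interpolation=cv2.INTER_CUBIC)
a=f(t,6);b=f(s,5)
c=np.zeros((600,800,3),np.uint8);c[:600,:420]=a;c[:375,425:800]=b
cv2.imwrite("pics/c6.png",c)
for th in(0,.12):print((proj("top",knob(p,th))+.4-[265,105])*6,(proj("side",knob(p,th))+.4-[250,180])*5+[425,0])
```

```text
[210.81635895 461.15609577] [498.96711267 120.29335228]
[213.76784872 454.73818902] [502.12625828 102.11031117]
```

View pics/c6.png

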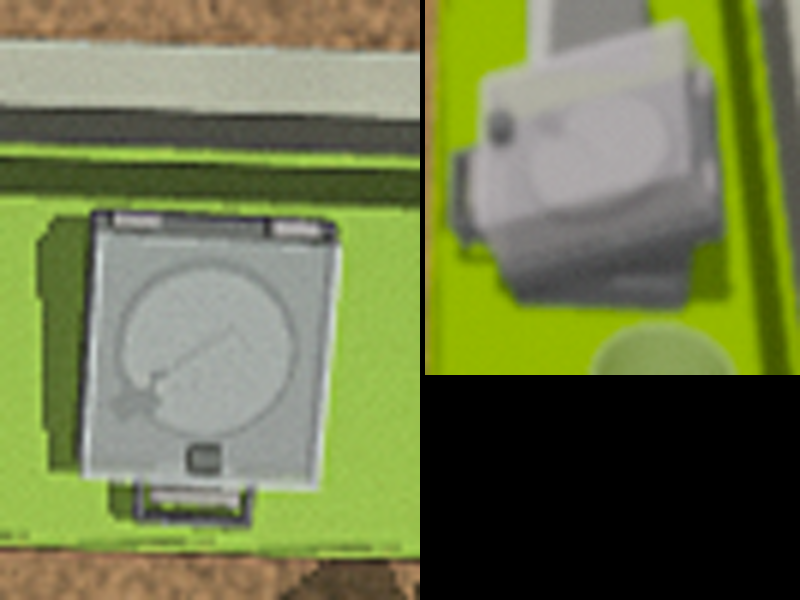

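The cover is shut: the side-view knob dropped from (502,105) to (500,127). The window at about (140,398) still lies at the tab, at about (121,406).

```bash
python3 -c "
from plant import env
print(env.job_done())"
```

```text
the job is handed in; nothing more can be done
None
```

I turned the cap window to the marked compartment, pressed the cover shut and tugged it (the catch held at about 10 N), then handed the job in at about 19 s; the judge returned no verdict.

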